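# Hold the tongs stand against the sprung fence under the eyelet press

### The arm

A 6-joint arm with a two-finger parallel gripper is mounted at the origin on the work surface. World frame = base frame: x ahead of the robot, y to its left, z up, the work surface at z = 0. Lengths are in m, angles in rad, forces in N, time in s.
With the tool pointing down it reaches from about 0.425 to 0.95 m from the base axis. Payload 3.5 kg.
Tool frame: the origin (TCP) lies on the centre line of the jaws, within the pads' length; the fingertips stand 25 mm ahead of it and the grasp point (between the pads) lies 6 mm ahead of it (ctrl.finger_overhang is the distance from the TCP to the fingertips, in m); z points along the fingers, y is the line along which they close (so a half turn about z gives the same grasp; the last joint's range is limited). The gripper opens to 85 mm and grips with 20 to 120 N. Pads are 22 mm wide; open, the fingers measure 114 mm over their backs; the gripper's body (76 mm by 85 mm) begins 54 mm behind the grasp point. The pads swing forward as they close: fully open they stand 13 mm farther back than shut.
Start: joints at [1.072, 0.286, 1.577, -0, 1.279, -0.15], TCP at [0.231, 0.634, 0.256] pointing down, gripper open.
Joint ranges: [-2.77, 2.77], [-0.9, 2.22], [0.21, 2.48], [-1.53, 4.67], [0.24, 2.81], [-2.84, 2.84]. Speed limits (rad/s): [2.79, 2.79, 3.14, 3.14, 3.14, 3.14].

### API

Orientations are given as a unit quaternion [x, y, z, w].
In Python, from plant import get_state, imaging, job, ctrl gives the robot as it stands.
- The arm moves only by the tool jog_arm, never from a script. Its argument "increments" is a list of rows, each an object of numbers: "dx", "dy", "dz": the shift along the world's x, y, z each as a share of 12 cm, from -1 to 1; "ax", "ay", "az": the turn, a rotation vector about the world's x, y, z each as a share of pi/2 rad, from -1 to 1; "gripper": the gripper command: -1 is shut, 1 is fully open, values between are in proportion. A call has 1 to 10 rows; each row is the pose to reach, as a shift and turn from the pose commanded when the call began; what a row does not reach only later rows make up. A row lasts 1/10 s, in which the tool goes at most 50 mm and 8.59 degrees, less where a joint would pass 70% of its speed; a pose out of reach is approached as far as the arm can. A call with a number of a shift or a turn outside -1 to 1 is refused whole. A call with a gripper value outside its range is refused whole. The fingers move at their own pace and stop on an object; "force" is the grip in N (left out, the last holds). Time passes only in rows, so rows that repeat a pose let the fingers close. It gives the time, the measured TCP pose, the force, the opening and the grip force at its end, in the units of the state.
- get_state(): the state, without advancing time (a new reading comes with each control period).
- imaging.read_camera(name): name is "side" or "top"; returns a dict with "frame" (480x640x3 uint8, blue, green, red), "depth" (480x640 float32, m along the optical axis (not along the pixel's ray), 0 where there is no reading), "camera_matrix" (3x3 intrinsics, pixels), "dist" ([k1, k2, p1, p2, k3] as OpenCV has them; the pictures are not rectified), "extrinsics" (4x4, takes a point from camera to world coordinates). Camera axes: x right, y up, looking along -z (the intrinsics and any distortion apply to the point x, -y, -z); pixel columns grow to the right and rows downward; lengths in m; the calibration is good to about 2 mm. A picture is of the moment at which its call begins.
- job.sign_off(): hands the job in; it is judged then, once.
The state is a dict: "time": time; "qpos": joint angles; "dq": joint speeds; "joint_efforts": joint torques, N m; "eef_pos": TCP position; "tcp_rot": TCP orientation; "contact_force": force on the tool from outside, world axes, zero at the start; "wrist_torque": the same for the moment, N m; "opening": opening from 0.0 (shut) to 1.0 (fully open); "finger_force": force on a finger pad.
Only numpy, scipy, OpenCV 4.12 (cv2) and the standard library are available. Lean on these libraries where they do the work, as an engineer would, in place of code of your own. Each camera call takes 0.05 s, during which the arm holds its last target. There are 200 camera calls.

### The job

Slide the wooden tongs stand flat along the counter, long edge against the eyelet press's sprung fence, until the red spot on its plank sits right under the brass punch tip. Keep pressing it squarely and steadily against the fence with about 10 newtons (the fence yields about 10 mm), never shoving hard, and finish while still holding it there, because a colleague will pull the lever. Leave the sausage roll, the white pot and the tongs where they are.

Things in the scene. Friction and masses are not known exactly. Their poses are not given: they have to be found in the camera images.
- stand: The loose work, about 0.4 kg: a brown wooden plank 80 (its x) x 260 (y) x 20 mm (z) lying flat. A dark saddle bar, 60 x 16 mm, 10 mm high, crosses it at y = 5 mm; the grip post stands at y = -65 mm. Origin: centre of the plank's underside, z up. Its +x long edge goes against the fence; at the start its axes are within 0.4 rad of the world's.
- post_top (a point): Centre of the top of the stand's dark wooden post, the place to grip: 28 (stand's x) x 36 (y) mm, rising from the plank's top (20 mm) to 101 mm above the counter, at x = 0, y = -65 mm of the stand.
- mark (a point): Centre of the red spot (16 mm across, on a white disc of 28 mm) on the plank's top, at x = 0, y = +95, z = 20 mm of the stand: 40 mm from either long edge.
- press: Green eyelet press fixed to the counter, yaw within 0.2 rad. Origin: on the counter right below the punch tip; +x points away from the robot, square to the fence; y along the fence, z up. Column 56 x 50 mm, 210 high, at y = 115 mm on a foot 22 high (x -35 to 95, y 70 to 170); the lever beside it reaches 276 high. A green housing 30 high stands behind the fence (x 74 to 104, y -220 to 85).
- punch_tip (a point): Lower end of the brass punch, 38 mm above the counter, at x = y = 0 of the press; it does not move. From 56 mm up it is a steel ram 22 mm across. Above it the press's arm, 40 mm wide, 162 to 208 mm high, comes along y from the column and ends at y = -18 mm of the press; a brass cap (top 222 mm high) sits straight over the punch.
- fence: Sprung aluminium fence bar, 12 thick (x) x 240 (y) mm, 2 to 36 mm above the counter, axes as the press. Origin: mid-length of its working face (towards the robot), at counter height: x = 30, y = -95 mm of the press at rest. It yields along the press's +x only, 1 mm per newton (no preload or friction, end stop 22 mm). At 10 N the lined-up stand's origin is at x = 0, y = -95 mm of the press.
- roll: Bystander: a golden sausage roll, 150 x 64 x 50 mm, origin at the centre of its underside. Leave it alone.
- pot: Bystander: a white ceramic pot, 72 mm across and 62 mm high, origin at the centre of its underside. Leave it alone.
- tongs: Bystander: pink and black kitchen tongs lying along their x, about 290 x 75 x 28 mm, origin near their middle at counter height. Leave them alone.

How it is judged:
At the end, for the whole second after the job is handed in: Through the last second the fingers are on the stand and push it, the plank bears on the fence with 6 to 14 N, the red spot is within 5 mm (horizontally) of the punch tip, the plank is square to the fence within 0.05 rad, flat on the counter and still (contact force between stand and fence between 6 and 14 N and horizontal distance between mark and punch_tip below 0.005 m and angle between the x axis of stand and the x axis of press, either way round below 0.05 rad and height (world z) of stand below 0.004 m and angle between stand's own z axis and vertical below 0.04 rad and linear speed of stand below 0.01 m/s and contact force between the fingers and stand above 2 N); the arm keeps its last pose, push and grip.
It fails at once if the stand is shoved against the fence with more than 25 N (contact force between stand and fence above 25 N).
It fails at once if the stand is lifted off the counter or tipped instead of slid (height (world z) of stand above 0.02 m or angle between stand's own z axis and vertical above 0.2 rad).
It fails at once if the roll is disturbed (moved more than 20 mm) (distance of roll from where it was at the start of the episode above 0.02 m).
It fails at once if the pot is disturbed (moved more than 20 mm) (distance of pot from where it was at the start of the episode above 0.02 m).
It fails at once if the tongs is disturbed (moved more than 20 mm) (distance of tongs from where it was at the start of the episode above 0.02 m).
It also fails if it takes over 48 s, if anything falls off the work surface, if the arm or the gripper's body presses on something with over 40 N, if the wrist force passes 120 N, or if a joint passes its speed limit or range.

## Working session

There is one attempt and no reset: what is moved stays moved. The work goes in short steps, Python scripts to look and compute and a tool call to move; the robot and the scene stay as the last step left them, time stands still between calls to the robot, and variables do not carry over. Pictures are saved under pics/ and viewed, at most 10 in all, crops included, and the job is handed in when it is done.

Besides the shell and the picture viewer there is one more tool, called after ">>>" as name([rows], argument=value, ...), one row to a line, values as JSON. jog_arm: Moves the arm, as the interface text tells. Shift numbers are shares of 12 cm and turn numbers shares of pi/2 rad, none past 1 either way. Its arguments: {"type":"object","properties":{"increments":{"type":"array"},"force":{"type":"number"}},"required":["increments"]}

```bash
mkdir -p pics; cat > h.py <<'E'
import numpy as np, cv2
from plant import get_state, imaging, job, ctrl
def cam(n):
    c=imaging.read_camera(n); c={k:np.array(v) for k,v in c.items()}; return c
def rays(c,px):
    p=cv2.undistortPoints(np.array(px,float).reshape(-1,1,2),c["camera_matrix"],c["dist"]).reshape(-1,2)
    E=c["extrinsics"]; d=np.c_[p[:,0],-p[:,1],-np.ones(len(p))]
    return E[:3,3],d@E[:3,:3].T
def plane(c,px,z):
    o,d=rays(c,px); return o+d*((z-o[2])/d[:,2])[:,None]
def proj(c,P):
    E=c["extrinsics"]; q=(np.atleast_2d(P)-E[:3,3])@E[:3,:3]; q=q*[1,-1,-1]
    return cv2.projectPoints(q,np.zeros(3),np.zeros(3),c["camera_matrix"],c["dist"])[0].reshape(-1,2)
def cloud(c):
    h,w=c["depth"].shape; u,v=np.meshgrid(np.arange(w),np.arange(h))
    o,d=rays(c,np.c_[u.ravel(),v.ravel()]); return (o+d*c["depth"].reshape(-1,1)).reshape(h,w,3)
E
python3 - <<'E'
from h import *
for n in("top","side"):
    c=cam(n); cv2.imwrite(f"pics/{n}0.png",c["frame"]); np.savez(f"{n}0.npz",**c); print(n,c["extrinsics"].round(3).tolist())
E
```

```text
top [[-0.013, 0.988, -0.153, 0.394], [-1.0, -0.011, 0.019, 0.04], [0.017, 0.153, 0.988, 1.277], [0.0, 0.0, 0.0, 1.0]]
side [[0.986, 0.113, -0.123, 0.371], [-0.166, 0.554, -0.816, -1.207], [-0.024, 0.825, 0.565, 0.947], [0.0, 0.0, 0.0, 1.0]]
```

View pics/top0.png

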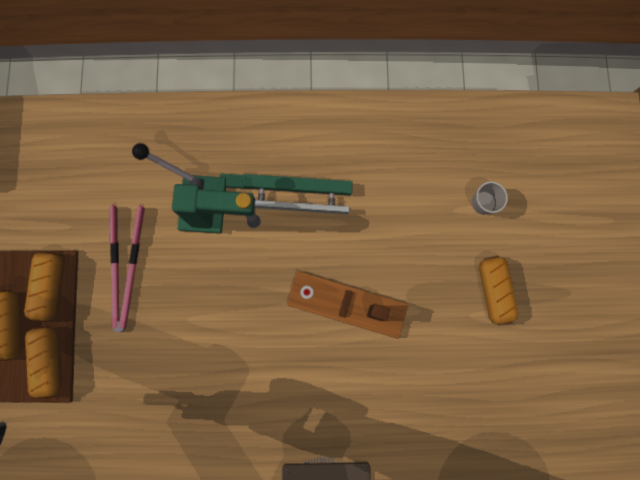

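View pics/side0.png

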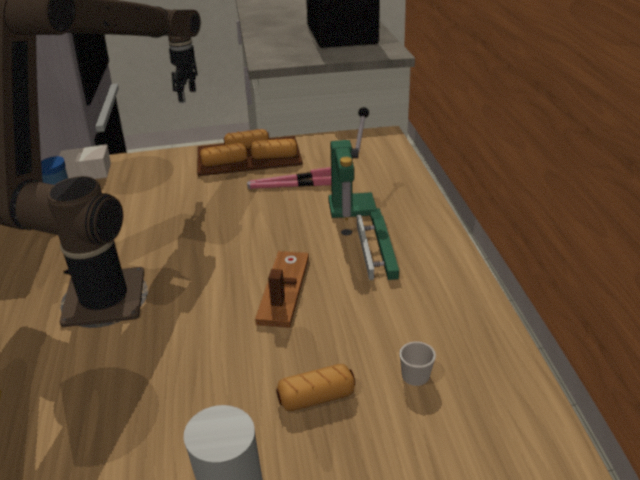

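Top view: red spot at (307,292), post (378,312), brass cap (243,200), fence bar from (255,204) to (348,210), green housing above it. Side view: spot at (291,260), cap (346,162), fence (360,218)-(370,277), so the layout is clear and the path from stand to fence is free.

```bash
python3 - <<'E'
from h import *
def ld(n): return dict(np.load(f"{n}0.npz"))
T,S=ld("top"),ld("side")
def msk(c,lo,hi,box):
    h=cv2.cvtColor(c["frame"],cv2.COLOR_BGR2HSV); m=cv2.inRange(h,lo,hi); k=np.zeros_like(m); x0,y0,x1,y1=box; k[y0:y1,x0:x1]=255; return m&k
def cen(m):
    m=max(cv2.findContours(m,0,1)[0],key=cv2.contourArea); M=cv2.moments(m); return np.array([M["m10"],M["m01"]])/M["m00"],cv2.contourArea(m),m
def tri(pt,ps):
    o1,d1=rays(T,[pt]);o2,d2=rays(S,[ps]);d1,d2=d1[0],d2[0]
    s=np.linalg.lstsq(np.c_[d1,-d2],o2-o1,rcond=None)[0]; a,b=o1+s[0]*d1,o2+s[1]*d2
    return ((a+b)/2).round(4),np.linalg.norm(a-b).round(4)
rt=cen(msk(T,(0,0,150),(180,90,255),(295,280,320,305)));rs=cen(msk(S,(0,0,140),(180,90,255),(280,250,303,270)))
print("white disc",rt[:2],rs[:2],plane(T,[rt[0]],.02),plane(S,[rs[0]],.02),tri(rt[0],rs[0]))
ct=cen(msk(T,(15,140,120),(32,255,255),(230,188,256,212)));cs=cen(msk(S,(15,120,90),(32,255,255),(335,150,357,172)))
print("cap",ct[:2],cs[:2],plane(T,[ct[0]],.222),tri(ct[0],cs[0]))
# fence bar (grey bright) top
f=cen(msk(T,(0,0,120),(180,60,255),(250,195,355,218)));r=cv2.minAreaRect(f[2]);print("fence",f[:2],r)
b=plane(T,cv2.boxPoints(r),.036);print(b.round(4))
# plank outline
h=cv2.cvtColor(T["frame"],cv2.COLOR_BGR2HSV)
for p in[(330,310),(300,300),(395,325),(345,340),(300,320),(380,313),(348,303)]:print(p,h[p[1],p[0]])
P=cloud(T)
for p in[(300,300),(380,313),(300,207),(243,200),(490,200),(330,310)]:print(p,P[p[1],p[0]].round(3))
def up(n,c,b,s): x0,y0,x1,y1=b; return cv2.resize(c["frame"][y0:y1,x0:x1],None,fx=s,fy=s,interpolation=2)
a=up("t",T,(225,180,425,345),4)[:, :800]; 
cv2.imwrite("pics/c_t.png",cv2.resize(a,(800,600)) if a.shape[0]>600 else a)
cv2.imwrite("pics/c_t.png",up("t",T,(225,185,425,335),4))
cv2.imwrite("pics/c_s.png",up("s",S,(250,150,410,330),3))
E
```

```text
white disc (array([306.38800705, 291.79717813]), 94.5) (array([290.30027548, 259.15151515]), 60.5) [[0.46791279 0.03726047 0.02      ]] [[0.46875061 0.0382673  0.02      ]] (array([0.4683, 0.0372, 0.0207]), np.float64(0.0008))
cap (array([242.58571429, 200.        ]), 140.0) (array([345.97866667, 160.37333333]), 62.5) [[0.63241229 0.15769335 0.222     ]] (array([0.6343, 0.1582, 0.2168]), np.float64(0.0014))
fence (array([322.85273159, 206.82501979]), 210.5) ((321.0352783203125, 206.54115295410156), (54.45451354980469, 5.522147178649902), 4.39870548248291)
[[ 0.6566  0.0637  0.036 ]
 [ 0.6692  0.0627  0.036 ]
 [ 0.6585 -0.0592  0.036 ]
 [ 0.6459 -0.058   0.036 ]]
(330, 310) [ 13 175 125]
(300, 300) [ 13 175 130]
(395, 325) [ 13 175 125]
(345, 340) [ 16 129 154]
(300, 320) [ 16 128 140]
(380, 313) [ 11 161  79]
(348, 303) [ 12 165  68]
(300, 300) [0.45  0.052 0.023]
(380, 313) [ 0.417 -0.114  0.105]
(300, 207) [0.657 0.05  0.035]
(243, 200) [0.632 0.157 0.222]
(490, 200) [ 0.676 -0.393  0.008]
(330, 310) [ 0.427 -0.015  0.018]
```

View pics/c_t.png

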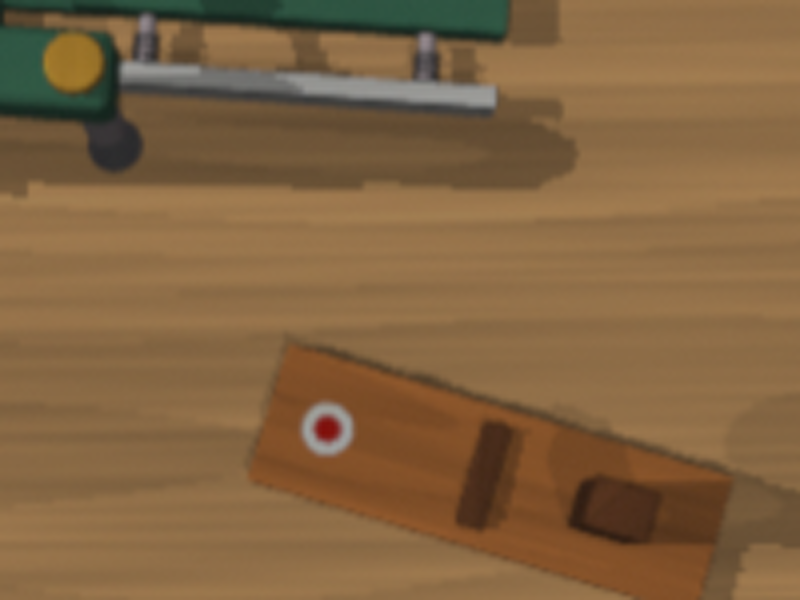

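View pics/c_s.png

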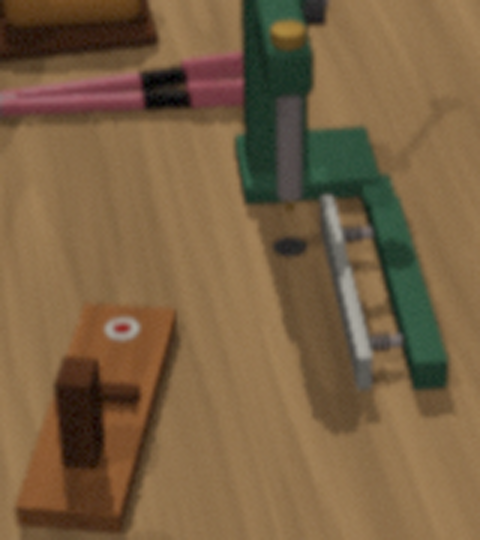

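The crops show the press yawed slightly, the fence's front top edge running from crop (120,86) to (495,108), and the punch tip hidden under the arm from above. The plank edges, post and saddle are clean. Next I fit lines for the yaw values.

```bash
cat >> h.py <<'E'
def edge(c,cols,r0,r1,sign,ch=None):
    g=c["frame"].astype(float); g=cv2.GaussianBlur(g.mean(2) if ch is None else g[...,ch],(3,3),0)
    out=[]
    for u,a,b in zip(cols,r0,r1):
        d=sign*np.gradient(g[int(a):int(b)+1,u]); i=int(np.argmax(d))
        if 0<i<len(d)-1:
            den=d[i-1]-2*d[i]+d[i+1]; out.append((u,int(a)+i+.5*(d[i-1]-d[i+1])/den if den else int(a)+i))
    return np.array(out)
def line(P):
    vx,vy,x,y=cv2.fitLine(P[:,:2].astype(np.float32),cv2.DIST_HUBER,0,.001,.001).ravel(); s=np.sign(vy); n=np.array([-vy,vx]); return np.array([x,y]),np.array([vx,vy])*s,np.abs((P[:,:2]-[x,y])@n).mean()
E
python3 - <<'E'
from h import *
T=dict(np.load("top0.npz"));S=dict(np.load("side0.npz"))
cols=np.arange(262,345); yc=206.5+(cols-255)*.056
for nm,s in(("front top edge",-1),("back top",1)):
    off=(-1,6) if s<0 else (-5,1)
    e=edge(T,cols,yc+off[0],yc+off[1],s); p,d,r=line(plane(T,e,.036)); print(nm,p.round(4),"yaw",-np.arctan2(d[0],d[1]).round(4),r, "ends px",e[0],e[-1])
# plank: orange-brown mask
h=cv2.cvtColor(T["frame"],cv2.COLOR_BGR2HSV); m=cv2.inRange(h,(5,155,40),(14,255,255)); k=np.zeros_like(m);k[262:345,280:415]=255;m&=k
m=cv2.morphologyEx(m,cv2.MORPH_CLOSE,np.ones((5,5)))
q=max(cv2.findContours(m,0,1)[0],key=cv2.contourArea); W=plane(T,q.reshape(-1,2),.02)[:,:2]
r=cv2.minAreaRect(W.astype(np.float32)*1000);print("plank",r,cv2.boxPoints(r).round(0).tolist())
# post top
mp=cv2.inRange(h,(0,100,60),(13,255,95));k[:]=0;k[300:325,365:395]=255;mp&=k
q=max(cv2.findContours(mp,0,1)[0],key=cv2.contourArea);r=cv2.minAreaRect(plane(T,q.reshape(-1,2),.101)[:,:2].astype(np.float32)*1000);print("post",r)
st=get_state();print({k:np.round(st[k],3).tolist() for k in("time","eef_pos","tcp_rot","contact_force","opening")})
E
```

```text
front top edge [ 0.6506 -0.0103] yaw -0.081 0.0001104833048346901 ends px [313.         208.63149523] [344.         210.75304878]Traceback (most recent call last):
  File "<stdin>", line 6, in <module>
  File "h.py", line 10, in plane
    o,d=rays(c,px); return o+d*((z-o[2])/d[:,2])[:,None]
        ~~~~^^^^^^
  File "h.py", line 6, in rays
    p=cv2.undistortPoints(np.array(px,float).reshape(-1,1,2),c["camera_matrix"],c["dist"]).reshape(-1,2)
      ~~~~~~~~~~~~~~~~~~~^^^^^^^^^^^^^^^^^^^^^^^^^^^^^^^^^^^^^^^^^^^^^^^^^^^^^^^^^^^^^^^^^
cv2.error: OpenCV(4.12.0) /io/opencv/modules/calib3d/src/undistort.dispatch.cpp:347: error: (-215:Assertion failed) CV_IS_MAT(_src) && CV_IS_MAT(_dst) && (_src->rows == 1 || _src->cols == 1) && (_dst->rows == 1 || _dst->cols == 1) && _src->cols + _src->rows - 1 == _dst->rows + _dst->cols - 1 && (CV_MAT_TYPE(_src->type) == CV_32FC2 || CV_MAT_TYPE(_src->type) == CV_64FC2) && (CV_MAT_TYPE(_dst->type) == CV_32FC2 || CV_MAT_TYPE(_dst->type) == CV_64FC2) in function 'cvUndistortPointsInternal'
```

```bash
python3 - <<'E'
from h import *
T=dict(np.load("top0.npz"));S=dict(np.load("side0.npz"))
cols=np.arange(262,345); yc=206.7+(cols-255)*.057
h=cv2.cvtColor(T["frame"],cv2.COLOR_BGR2HSV)
for nm,s,off,z in(("front top edge",-1,(-3,4),.036),("back top",1,(-8,-1),.036)):
    e=edge(T,cols,yc+off[0],yc+off[1],s); 
    if len(e)<5: print(nm,"none"); continue
    p,d,r=line(plane(T,e,z)); print(nm,len(e),p.round(4),"yaw",-np.arctan2(d[0],d[1]).round(4),r.round(5))
g=cv2.inRange(h,(60,80,20),(95,255,255))
for nm,f in(("housing front",max),("housing back",min)):
    e=[]
    for u in range(270,345):
        v=np.flatnonzero(g[165:200,u])
        if len(v): e.append((u,165+f(v)+(.5 if f is max else -.5)))
    p,d,r=line(plane(T,np.array(e),.03)); print(nm,p.round(4),-np.arctan2(d[0],d[1]).round(4),r.round(5))
m=cv2.inRange(h,(5,155,40),(14,255,255)); k=np.zeros_like(m);k[262:345,280:415]=255;m&=k
m=cv2.morphologyEx(m,cv2.MORPH_CLOSE,np.ones((5,5)))
q=max(cv2.findContours(m,0,1)[0],key=cv2.contourArea); W=plane(T,q.reshape(-1,2),.02)[:,:2]
r=cv2.minAreaRect(W.astype(np.float32)*1000);print("plank",r,cv2.boxPoints(r).round(0).tolist())
mp=cv2.inRange(h,(0,100,60),(13,255,95));k[:]=0;k[300:325,365:395]=255;mp&=k
q=max(cv2.findContours(mp,0,1)[0],key=cv2.contourArea);r=cv2.minAreaRect(plane(T,q.reshape(-1,2),.101)[:,:2].astype(np.float32)*1000);print("post",r)
st=get_state();print({k:np.round(st[k],3).tolist() for k in("time","eef_pos","tcp_rot","contact_force","opening")})
E
```

```text
front top edge 80 [0.6533 0.0301] yaw -0.084 0.00028
back top 83 [0.6666 0.0553] yaw -0.081 0.00051
housing front [0.6949 0.0323] -0.0801 0.00068
housing back [0.7248 0.0331] -0.0777 0.00059
plank ((439.53704833984375, -53.22705078125), (258.4631652832031, 79.61177825927734), 72.41389465332031) [[363.0, -164.0], [438.0, -188.0], [517.0, 58.0], [441.0, 82.0]]
post ((418.6293640136719, -117.2340087890625), (58.11285400390625, 30.652320861816406), 78.57401275634766)
{'time': 0.1, 'eef_pos': [0.23, 0.634, 0.255], 'tcp_rot': [0.174, 0.985, -0.001, -0.0], 'contact_force': [-0.087, 0.275, 0.17], 'opening': 1.003}
```

Measurements agree: the plank measures 258x80 mm, and the mark from the plank pose matches the measured disc to under 1 mm.

| Item | Position | Yaw |
|---|---|---|
| Stand | (0.4395, -0.053) | -0.311 |
| Post | (0.4196, -0.115) | – |
| Press | (0.632, 0.158) | -0.081 |

I'm moving over the post in steps.

>>> jog_arm([
  {"dx":0.8,"dy":-1,"az":-0.14},
  {"dx":0.8,"dy":-1,"az":-0.14},
  {"dx":0.8,"dy":-1,"az":-0.14},
  {"dx":0.8,"dy":-1,"az":-0.14},
])

```text
$.increments[0]: bad value
```

>>> jog_arm([
  {"dx":0.9,"dy":-1,"az":-0.14},
  {"dx":0.9,"dy":-1,"az":-0.14},
  {"dx":0.9,"dy":-1,"az":-0.14},
  {"dx":0.9,"dy":-1,"az":-0.14},
])

```text
$.increments[0]: bad value
```

>>> jog_arm([
  {"dx":0.2,"dy":-1,"az":-0.14},
  {"dx":0.2,"dy":-1,"az":-0.14},
  {"dx":0.2,"dy":-1,"az":-0.14},
])

```text
$.increments[0]: bad value
```

>>> jog_arm([
  {"dy":-1,"az":-0.14},
  {"dy":-1,"az":-0.14},
  {"dy":-1,"az":-0.14},
])

```text
$.increments[0]: bad value
```

>>> jog_arm([
  {"dy":-1,"az":-0.14},
  {"dy":-1,"az":-0.14},
  {"dy":-1,"az":-0.14},
  {"dy":-1,"az":-0.14},
])

```text
$.increments[0]: bad value
```

>>> jog_arm([
  {"dx":0.8,"dy":-1,"dz":0,"ax":0,"ay":0,"az":-0.14,"gripper":1},
  {"dx":0.8,"dy":-1,"dz":0,"ax":0,"ay":0,"az":-0.14,"gripper":1},
  {"dx":0.8,"dy":-1,"dz":0,"ax":0,"ay":0,"az":-0.14,"gripper":1},
  {"dx":0.8,"dy":-1,"dz":0,"ax":0,"ay":0,"az":-0.14,"gripper":1},
])

```text
time: 0.5
eef_pos: [0.3295, 0.5106, 0.2556]
tcp_rot: [0.283, 0.959, -0.001, 0.0]
contact_force: [0.2, 0.1, 0.5]
opening: 1.002
finger_force: 0.0
```

>>> jog_arm([
  {"dx":0.9,"dy":-1,"dz":0,"ax":0,"ay":0,"az":-0.14,"gripper":1},
  {"dx":0.9,"dy":-1,"dz":0,"ax":0,"ay":0,"az":-0.14,"gripper":1},
  {"dx":0.9,"dy":-1,"dz":0,"ax":0,"ay":0,"az":-0.14,"gripper":1},
  {"dx":0.9,"dy":-1,"dz":0,"ax":0,"ay":0,"az":-0.14,"gripper":1},
])

```text
time: 0.9
eef_pos: [0.437, 0.3914, 0.2559]
tcp_rot: [0.386, 0.922, -0.001, 0.0]
contact_force: [0.1, 0.0, -0.2]
opening: 1.001
finger_force: 0.0
```

>>> jog_arm([
  {"dx":0.2,"dy":-1,"dz":0,"ax":0,"ay":0,"az":-0.14,"gripper":1},
  {"dx":0.2,"dy":-1,"dz":0,"ax":0,"ay":0,"az":-0.14,"gripper":1},
  {"dx":0.2,"dy":-1,"dz":0,"ax":0,"ay":0,"az":-0.14,"gripper":1},
])

```text
time: 1.2
eef_pos: [0.4586, 0.2723, 0.2558]
tcp_rot: [0.484, 0.875, -0.001, -0.0]
contact_force: [-0.7, 0.3, -0.8]
opening: 1.004
finger_force: 0.0
```

>>> jog_arm([
  {"dx":0,"dy":-1,"dz":0,"ax":0,"ay":0,"az":-0.14,"gripper":1},
  {"dx":0,"dy":-1,"dz":0,"ax":0,"ay":0,"az":-0.14,"gripper":1},
  {"dx":0,"dy":-1,"dz":0,"ax":0,"ay":0,"az":-0.14,"gripper":1},
])

```text
time: 1.5
eef_pos: [0.4581, 0.1523, 0.256]
tcp_rot: [0.578, 0.816, -0.0, -0.0]
contact_force: [-0.0, 0.9, 0.1]
opening: 0.998
finger_force: 0.0
```

>>> jog_arm([
  {"dx":0,"dy":-1,"dz":0,"ax":0,"ay":0,"az":-0.14,"gripper":1},
  {"dx":0,"dy":-1,"dz":0,"ax":0,"ay":0,"az":-0.14,"gripper":1},
  {"dx":0,"dy":-1,"dz":0,"ax":0,"ay":0,"az":-0.14,"gripper":1},
])

```text
time: 1.8
eef_pos: [0.4583, 0.0322, 0.2562]
tcp_rot: [0.664, 0.748, -0.0, 0.0]
contact_force: [0.5, 0.3, 0.6]
opening: 1.002
finger_force: 0.0
```

>>> jog_arm([
  {"dx":-0.1,"dy":-0.9,"dz":0,"ax":0,"ay":0,"az":-0.14,"gripper":1},
  {"dx":-0.1,"dy":-0.9,"dz":0,"ax":0,"ay":0,"az":-0.14,"gripper":1},
  {"dx":-0.1,"dy":-0.9,"dz":0,"ax":0,"ay":0,"az":-0.14,"gripper":1},
])

```text
time: 2.1
eef_pos: [0.4463, -0.0767, 0.2563]
tcp_rot: [0.743, 0.67, -0.0, 0.0]
contact_force: [-0.5, 0.3, 0.2]
opening: 1.0
finger_force: 0.0
```

>>> jog_arm([
  {"dx":-0.22,"dy":-0.32,"dz":0,"ax":0,"ay":0,"az":-0.132,"gripper":1},
  {"dx":-0.22,"dy":-0.32,"dz":-0.2,"ax":0,"ay":0,"az":-0.132,"gripper":1},
  {"dx":-0.22,"dy":-0.32,"dz":-0.5,"ax":0,"ay":0,"az":-0.132,"gripper":1},
  {"dx":-0.22,"dy":-0.32,"dz":-0.8,"ax":0,"ay":0,"az":-0.132,"gripper":1},
  {"dx":-0.22,"dy":-0.32,"dz":-0.8,"ax":0,"ay":0,"az":-0.132,"gripper":1},
])

```text
time: 2.6
eef_pos: [0.417, -0.1092, 0.1552]
tcp_rot: [0.806, 0.592, -0.002, -0.006]
contact_force: [-0.5, -0.1, -0.3]
opening: 0.998
finger_force: 0.0
```

```bash
python3 - <<'E'
from h import *
s=get_state();print(np.round(s["eef_pos"],4),np.round(s["tcp_rot"],3))
c=cam("side");np.savez("side1.npz",**c);cv2.imwrite("pics/s1.png",cv2.resize(c["frame"][150:350,180:400],None,fx=3,fy=3))
E
```

```text
[ 0.417  -0.1092  0.1552] [ 0.806  0.592 -0.002 -0.006]
```

View pics/s1.png

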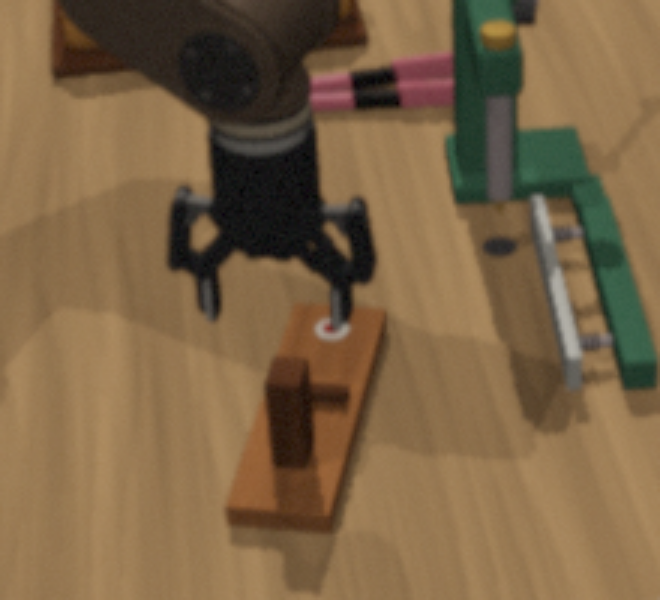

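The gripper is centred above the post with the jaws across its x faces, seen around crop (290,370). Position lags slightly, so I'm letting it settle and checking the joints.

>>> jog_arm([
  {"dx":0,"dy":0,"dz":-0.1,"ax":0,"ay":0,"az":0,"gripper":1},
  {"dx":0,"dy":0,"dz":-0.1,"ax":0,"ay":0,"az":0,"gripper":1},
])

```text
time: 2.85
eef_pos: [0.4207, -0.1118, 0.1487]
tcp_rot: [0.806, 0.592, 0.0, 0.0]
contact_force: [0.0, -0.5, 0.2]
opening: 1.002
finger_force: 0.0
```

```bash
python3 -c "
from h import *
s=get_state();print(np.round(s['eef_pos'],4),np.round(s['tcp_rot'],3),np.round(s['qpos'],3))"
```

```text
[ 0.4207 -0.1118  0.1487] [0.806 0.592 0.    0.   ] [-0.494 -0.138  2.236  0.     1.042 -0.19 ]
```

>>> jog_arm([
  {"dx":0,"dy":-0.027,"dz":-0.3,"ax":0,"ay":0,"az":-0.005,"gripper":1},
  {"dx":0,"dy":-0.027,"dz":-0.5,"ax":0,"ay":0,"az":-0.005,"gripper":1},
  {"dx":0,"dy":-0.027,"dz":-0.64,"ax":0,"ay":0,"az":-0.005,"gripper":1},
  {"dx":0,"dy":-0.027,"dz":-0.64,"ax":0,"ay":0,"az":-0.005,"gripper":1},
  {"dx":0,"dy":-0.027,"dz":-0.64,"ax":0,"ay":0,"az":-0.005,"gripper":1},
])

```text
time: 3.35
eef_pos: [0.4212, -0.1156, 0.0727]
tcp_rot: [0.809, 0.588, 0.0, 0.001]
contact_force: [0.4, 0.6, -0.3]
opening: 1.003
finger_force: 0.0
```

>>> jog_arm([
  {"dx":0,"dy":0,"dz":0,"ax":0,"ay":0,"az":0,"gripper":-0.2},
  {"dx":0,"dy":0,"dz":0,"ax":0,"ay":0,"az":0,"gripper":-0.2},
  {"dx":0,"dy":0,"dz":0,"ax":0,"ay":0,"az":0,"gripper":-1},
  {"dx":0,"dy":0,"dz":0,"ax":0,"ay":0,"az":0,"gripper":-1},
  {"dx":0,"dy":0,"dz":0,"ax":0,"ay":0,"az":0,"gripper":-1},
  {"dx":0,"dy":0,"dz":0,"ax":0,"ay":0,"az":0,"gripper":-1},
  {"dx":0,"dy":0,"dz":0,"ax":0,"ay":0,"az":0,"gripper":-1},
  {"dx":0,"dy":0,"dz":0,"ax":0,"ay":0,"az":0,"gripper":-1},
  {"dx":0,"dy":0,"dz":0,"ax":0,"ay":0,"az":0,"gripper":-1},
  {"dx":0,"dy":0,"dz":0,"ax":0,"ay":0,"az":0,"gripper":-1},
], force=50)

```text
time: 4.35
eef_pos: [0.4204, -0.1154, 0.0722]
tcp_rot: [0.808, 0.589, -0.0, 0.0]
contact_force: [-2.1, 1.4, 4.8]
opening: 0.322
finger_force: 49.6
```

Firm grip: the 27 mm opening matches the 28 mm post. Now I slide and square the stand to a pre-contact position about 25 mm short of the fence.

>>> jog_arm([
  {"dx":0.07,"dy":0.05,"dz":0,"ax":0,"ay":0,"az":0.015,"gripper":-1},
  {"dx":0.14,"dy":0.1,"dz":0,"ax":0,"ay":0,"az":0.03,"gripper":-1},
  {"dx":0.21,"dy":0.15,"dz":0,"ax":0,"ay":0,"az":0.045,"gripper":-1},
  {"dx":0.28,"dy":0.2,"dz":0,"ax":0,"ay":0,"az":0.06,"gripper":-1},
  {"dx":0.35,"dy":0.25,"dz":0,"ax":0,"ay":0,"az":0.075,"gripper":-1},
  {"dx":0.42,"dy":0.3,"dz":0,"ax":0,"ay":0,"az":0.09,"gripper":-1},
  {"dx":0.49,"dy":0.35,"dz":0,"ax":0,"ay":0,"az":0.105,"gripper":-1},
  {"dx":0.56,"dy":0.4,"dz":0,"ax":0,"ay":0,"az":0.12,"gripper":-1},
  {"dx":0.63,"dy":0.45,"dz":0,"ax":0,"ay":0,"az":0.135,"gripper":-1},
  {"dx":0.7,"dy":0.5,"dz":0,"ax":0,"ay":0,"az":0.146,"gripper":-1},
])

```text
time: 5.35
eef_pos: [0.5046, -0.0559, 0.0722]
tcp_rot: [0.735, 0.678, -0.001, 0.0]
contact_force: [-6.0, -5.8, 7.2]
opening: 0.318
finger_force: 49.8
```

```bash
cat >> h.py <<'E'
def mark(tag):
    s=get_state(); q=s["tcp_rot"]; ty=2*np.arctan2(q[1],q[0])-np.pi/2; p=np.array(s["eef_pos"])
    print("t",round(s["time"],2),"tcp",p.round(4),"yaw",round(ty,4),"F",np.round(s["contact_force"],1),"M",np.round(s["wrist_torque"],2))
    for n in("top","side"):
        c=cam(n); np.savez(f"{n}{tag}.npz",**c); cv2.imwrite(f"pics/{n}{tag}.png",c["frame"])
        R=np.array([[np.cos(ty),-np.sin(ty)],[np.sin(ty),np.cos(ty)]])
        g=np.r_[p[:2]+R@[0,.16],.02]; u,v=proj(c,g)[0]
        hsv=cv2.cvtColor(c["frame"],cv2.COLOR_BGR2HSV)
        m=cv2.inRange(hsv,(0,0,120),(180,80,255))|cv2.inRange(hsv,(170,120,80),(180,255,255))|cv2.inRange(hsv,(0,120,80),(6,255,255))
        k=np.zeros_like(m); cv2.circle(k,(int(u),int(v)),22,255,-1); m&=k
        Q=cv2.findContours(m,0,1)[0]
        if not Q: print(n,"no mark"); continue
        M=cv2.moments(max(Q,key=cv2.contourArea))
        if M["m00"]<20: print(n,"small"); continue
        w=plane(c,[[M["m10"]/M["m00"],M["m01"]/M["m00"]]],.02)[0]; d=R.T@(w[:2]-p[:2])
        print(n,"area",M["m00"],"mark",w.round(4),"in tool-yaw frame",d.round(4),"pred",g.round(4))
E
python3 -c "
from h import *
mark('2')"
```

```text
t 5.35 tcp [ 0.5046 -0.0559  0.0722] yaw -0.0807 F [-6.  -5.8  7.2] M [-0.57  0.77  0.08]
top area 105.5 mark [0.516  0.1037 0.02  ] in tool-yaw frame [-0.0015  0.16  ] pred [0.5175 0.1036 0.02  ]
side no mark
```

>>> jog_arm([
  {"dx":0.08,"dy":0.05,"dz":0.003,"ax":0,"ay":0,"az":0,"gripper":-1},
  {"dx":0.16,"dy":0.1,"dz":0.003,"ax":0,"ay":0,"az":0,"gripper":-1},
  {"dx":0.24,"dy":0.16,"dz":0.003,"ax":0,"ay":0,"az":0,"gripper":-1},
  {"dx":0.32,"dy":0.21,"dz":0.003,"ax":0,"ay":0,"az":0,"gripper":-1},
  {"dx":0.4,"dy":0.26,"dz":0.003,"ax":0,"ay":0,"az":0,"gripper":-1},
  {"dx":0.48,"dy":0.31,"dz":0.003,"ax":0,"ay":0,"az":0,"gripper":-1},
  {"dx":0.56,"dy":0.37,"dz":0.003,"ax":0,"ay":0,"az":0,"gripper":-1},
  {"dx":0.64,"dy":0.42,"dz":0.003,"ax":0,"ay":0,"az":0,"gripper":-1},
  {"dx":0.72,"dy":0.47,"dz":0.003,"ax":0,"ay":0,"az":0,"gripper":-1},
  {"dx":0.72,"dy":0.47,"dz":0.003,"ax":0,"ay":0,"az":0,"gripper":-1},
])

```text
time: 6.45
eef_pos: [0.5916, 0.0015, 0.0722]
tcp_rot: [0.736, 0.677, 0.001, 0.0]
contact_force: [2.6, 0.6, 1.5]
opening: 0.318
finger_force: 49.9
```

```bash
python3 -c "
from h import *
mark('3')
f=cv2.imread('pics/side3.png')[140:320,220:420];g=cv2.imread('pics/top3.png')[160:320,220:420]
cv2.imwrite('pics/v3.png',np.vstack([cv2.resize(f,None,fx=3,fy=3)[:300],cv2.resize(g,None,fx=3,fy=3)[:300]])) 
cv2.imwrite('pics/v3s.png',cv2.resize(f,None,fx=3,fy=3))"
```

```text
t 6.45 tcp [0.5916 0.0015 0.0722] yaw -0.0833 F [2.6 0.6 1.5] M [ 0.04 -0.16  0.04]
top area 108.5 mark [0.6033 0.1615 0.02  ] in tool-yaw frame [-0.0016  0.1604] pred [0.6049 0.161  0.02  ]
side no mark
```

View pics/v3s.png

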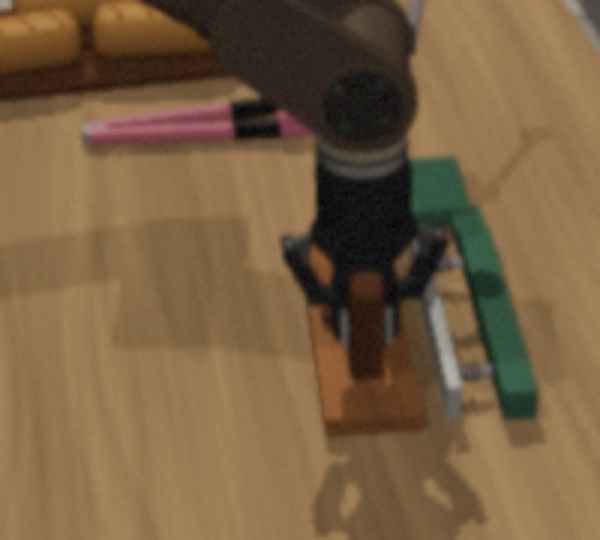

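The side view is blocked by the gripper; the plank sits parallel to the fence with a gap of about 20 mm and its near end slightly past the fence end. I'm cross-checking the along-fence coordinate with the fence and housing ends.

```bash
python3 - <<'E'
from h import *
th=-.082; X=np.array([np.cos(th),np.sin(th)]);Y=np.array([-np.sin(th),np.cos(th)])
T=dict(np.load("top0.npz"));S=dict(np.load("side0.npz"))
gs=lambda c,ch:cv2.GaussianBlur(c["frame"].astype(float)[...,ch],(3,3),0)
def prof(c,x,z,ys,ch,o):  # sample channel along press y at press x, origin guess o
    P=np.array([np.r_[o+x*X+y*Y,z] for y in ys]); uv=proj(c,P).astype(np.float32)
    return cv2.remap(gs(c,ch).astype(np.float32),uv[:,0].reshape(1,-1),uv[:,1].reshape(1,-1),1).ravel()
o=.6175*X+.2085*Y; print("o",o)
for n,c in(("top",T),("side",S)):
    for nm,xs,z,y0,ch in(("fence end",(34,36,38),.036,-215,0),("housing end",(82,89,96),.03,-220,2)):
        ys=np.arange(y0-15,y0+15,.25)/1000; r=[]
        for x in xs:
            g=np.abs(np.gradient(prof(c,x/1000,z,ys,ch,o))); r.append(ys[np.argmax(g)]*1000-y0)
        print(n,nm,"offset of end vs nominal mm",r)
    for nm,z,ch in(("fence x: front30 back42",.036,0),):
        xs=np.arange(20,52,.25)/1000; a=[]
        for y in(-60,-80,-110,-150,-190):
            P=np.array([np.r_[o+x*X+y/1000*Y,z] for x in xs]);uv=proj(c,P).astype(np.float32)
            g=np.gradient(cv2.remap(gs(c,ch).astype(np.float32),uv[:,:1].T.copy(),uv[:,1:].T.copy(),1).ravel()); a.append((xs[np.argmax(g)]*1000,xs[np.argmin(g)]*1000))
        print(n,nm,a)
# cap circle top
hsv=cv2.cvtColor(T["frame"],cv2.COLOR_BGR2HSV);m=cv2.inRange(hsv,(15,140,100),(32,255,255));k=np.zeros_like(m);k[186:214,228:258]=255
q=max(cv2.findContours(m&k,0,1)[0],key=cv2.contourArea);(u,v),r=cv2.minEnclosingCircle(q);w=plane(T,[[u,v]],.222)[0,:2];print("cap",w,w@X,w@Y)
s=cam("top");hsv=cv2.cvtColor(s["frame"],cv2.COLOR_BGR2HSV)
w=np.array([.6033,.1615]);print("mark now",w@X,w@Y,"rel",(w-o)@X,(w-o)@Y)
E
```

```text
o [0.63250297 0.15722114]
top fence end offset of end vs nominal mm [np.float64(1.0), np.float64(1.25), np.float64(0.25)]
top housing end offset of end vs nominal mm [np.float64(0.75), np.float64(1.25), np.float64(0.0)]
top fence x: front30 back42 [(np.float64(30.25), np.float64(43.5)), (np.float64(29.75), np.float64(43.5)), (np.float64(30.25), np.float64(43.5)), (np.float64(29.75), np.float64(41.25)), (np.float64(31.25), np.float64(43.25))]
side fence end offset of end vs nominal mm [np.float64(-1.0), np.float64(-0.5), np.float64(0.25)]
side housing end offset of end vs nominal mm [np.float64(1.5), np.float64(1.25), np.float64(3.75)]
side fence x: front30 back42 [(np.float64(31.25), np.float64(43.75)), (np.float64(33.0), np.float64(43.75)), (np.float64(30.75), np.float64(43.25)), (np.float64(31.25), np.float64(43.5)), (np.float64(32.25), np.float64(41.75))]
cap [0.63229177 0.15757647] 0.6172603993778821 0.20883683748620305
mark now 0.5880446776662975 0.21037251975564736 rel -0.02945532233370258 0.0018725197556473715
```

Consistent within about 1 mm: the mark is 1.4 mm too far along the fence. Approaching slowly.

>>> jog_arm([
  {"dx":0.035,"dy":-0.006,"dz":0,"ax":0,"ay":0,"az":0,"gripper":-1},
  {"dx":0.07,"dy":-0.012,"dz":0,"ax":0,"ay":0,"az":0,"gripper":-1},
  {"dx":0.105,"dy":-0.018,"dz":0,"ax":0,"ay":0,"az":0,"gripper":-1},
  {"dx":0.14,"dy":-0.023,"dz":0,"ax":0,"ay":0,"az":0,"gripper":-1},
  {"dx":0.14,"dy":-0.023,"dz":0,"ax":0,"ay":0,"az":0,"gripper":-1},
])

```text
time: 7.1
eef_pos: [0.6059, -0.0013, 0.0724]
tcp_rot: [0.736, 0.677, -0.002, -0.002]
contact_force: [-5.6, 1.4, 9.6]
opening: 0.322
finger_force: 51.0
```

>>> jog_arm([
  {"dx":0.01,"dy":-0.001,"dz":0,"ax":0,"ay":0,"az":0,"gripper":-1},
  {"dx":0.02,"dy":-0.002,"dz":0,"ax":0,"ay":0,"az":0,"gripper":-1},
  {"dx":0.03,"dy":-0.003,"dz":0,"ax":0,"ay":0,"az":0,"gripper":-1},
  {"dx":0.04,"dy":-0.003,"dz":0,"ax":0,"ay":0,"az":0,"gripper":-1},
  {"dx":0.04,"dy":-0.003,"dz":0,"ax":0,"ay":0,"az":0,"gripper":-1},
])

```text
time: 7.6
eef_pos: [0.6091, -0.0016, 0.0726]
tcp_rot: [0.735, 0.678, -0.003, -0.004]
contact_force: [-10.8, 1.2, 15.7]
opening: 0.321
finger_force: 51.7
```

```bash
python3 -c "
from h import *
mark('4')"
```

```text
t 7.6 tcp [ 0.6091 -0.0016  0.0726] yaw -0.0817 F [-10.8   1.2  15.7] M [0.19 1.84 0.26]
top area 84.5 mark [0.6179 0.1583 0.02  ] in tool-yaw frame [-0.0043  0.1601] pred [0.6222 0.1578 0.02  ]
side small
```

Tool flex under friction is pitching the front edge down, giving a 15.7 N down-force and adding drag. By TCP the plank is still about 2 mm short of the fence. Relieving it with a slight pitch and lift.

>>> jog_arm([
  {"dx":0,"dy":0,"dz":0.003,"ax":0,"ay":-0.003,"az":0,"gripper":-1},
  {"dx":0,"dy":0,"dz":0.005,"ax":0,"ay":-0.006,"az":0,"gripper":-1},
  {"dx":0,"dy":0,"dz":0.005,"ax":0,"ay":-0.006,"az":0,"gripper":-1},
  {"dx":0,"dy":0,"dz":0.005,"ax":0,"ay":-0.006,"az":0,"gripper":-1},
])

```text
time: 8.1
eef_pos: [0.6099, -0.0017, 0.0722]
tcp_rot: [0.736, 0.677, 0.001, 0.001]
contact_force: [-6.0, 1.3, 7.5]
opening: 0.32
finger_force: 50.7
```

```bash
python3 -c "
from h import *
mark('5')"
```

```text
t 8.1 tcp [ 0.6099 -0.0017  0.0722] yaw -0.0824 F [-6.   1.3  7.5] M [0.07 0.97 0.2 ]
top area 79.5 mark [0.6195 0.1576 0.02  ] in tool-yaw frame [-0.0035  0.1595] pred [0.623  0.1578 0.02  ]
side small
```

>>> jog_arm([
  {"dx":0.01,"dy":-0.001,"dz":0.003,"ax":0,"ay":-0.001,"az":0,"gripper":-1},
  {"dx":0.02,"dy":-0.002,"dz":0.004,"ax":0,"ay":-0.002,"az":0,"gripper":-1},
  {"dx":0.03,"dy":-0.003,"dz":0.004,"ax":0,"ay":-0.002,"az":0,"gripper":-1},
  {"dx":0.04,"dy":-0.004,"dz":0.004,"ax":0,"ay":-0.002,"az":0,"gripper":-1},
  {"dx":0.04,"dy":-0.004,"dz":0.004,"ax":0,"ay":-0.002,"az":0,"gripper":-1},
])

```text
time: 8.7
eef_pos: [0.6137, -0.0021, 0.0722]
tcp_rot: [0.736, 0.677, 0.001, 0.001]
contact_force: [-6.5, 1.0, 6.9]
opening: 0.318
finger_force: 50.6
```

>>> jog_arm([
  {"dx":0.01,"dy":-0.001,"dz":0,"ax":0,"ay":-0.001,"az":0,"gripper":-1},
  {"dx":0.02,"dy":-0.002,"dz":0,"ax":0,"ay":-0.001,"az":0,"gripper":-1},
  {"dx":0.03,"dy":-0.003,"dz":0,"ax":0,"ay":-0.002,"az":0,"gripper":-1},
  {"dx":0.03,"dy":-0.003,"dz":0,"ax":0,"ay":-0.002,"az":0,"gripper":-1},
])

```text
time: 9.1
eef_pos: [0.6158, -0.0022, 0.0722]
tcp_rot: [0.736, 0.677, 0.001, -0.0]
contact_force: [-12.3, 1.2, 11.8]
opening: 0.318
finger_force: 51.2
```

```bash
python3 -c "
from h import *
mark('6')"
```

```text
t 9.1 tcp [ 0.6158 -0.0022  0.0722] yaw -0.0828 F [-12.3   1.2  11.8] M [ 0.03  2.01 -0.01]
top area 57.5 mark [0.6235 0.1561 0.02  ] in tool-yaw frame [-0.0054  0.1584] pred [0.6291 0.1572 0.02  ]
side small
```

```bash
cat >> h.py <<'E'
TH=-.082; X=np.array([np.cos(TH),np.sin(TH)]);Y=np.array([-np.sin(TH),np.cos(TH)]); O=.6175*X+.2090*Y
def xprof(c,y,xs,z):
    uv=proj(c,np.array([np.r_[O+x*X+y*Y,z] for x in xs])).astype(np.float32)
    g=cv2.GaussianBlur(c["frame"].astype(np.float32)[...,0],(3,3),0)
    return cv2.remap(g,uv[:,:1].T.copy(),uv[:,1:].T.copy(),1).ravel()
def fence(tag,ref="0"):
    a=dict(np.load(f"top{ref}.npz"));b=dict(np.load(f"top{tag}.npz")); xs=np.arange(20,72,.25)/1000; r=[]; back=[]
    for y in np.arange(-.125,-.045,.005):
        pa,pb=xprof(a,y,xs,.036),xprof(b,y,xs,.036)
        # back edge: last steep fall after brightest
        f=[xs[np.argmin(np.gradient(p))]*1000 for p in(pa,pb)]; back.append(f)
        w=pa[30:100]; w=(w-w.mean()); best=max(range(0,90),key=lambda s:np.corrcoef(w,pb[30+s:100+s])[0,1] if 100+s<=len(pb) else -1); r.append(best*.25)
    d=np.array(back); print("fence shift mm: backedge",np.median(d[:,1]-d[:,0]),np.round(d[:,1]-d[:,0],1),"corr",np.median(r),r)
E
python3 - <<'E'
from h import *
fence("3");fence("5");fence("6")
a=cv2.resize(cv2.imread("pics/top6.png")[175:225,230:360],None,fx=6,fy=6,interpolation=2);b=cv2.resize(cv2.imread("pics/top0.png")[175:225,230:360],None,fx=6,fy=6,interpolation=2)
cv2.imwrite("pics/f6.png",np.vstack([b[:290],a[:300]]))
E
```

```text
fence shift mm: backedge 23.75 [ 26.   26.5 -17.   27.8  -2.2  24.8  22.   22.2   0.   24.2  24.2  23.2
  26.   25.8   0.    0. ] corr 0.5 [15.75, 18.0, 8.75, 12.5, 22.25, 22.25, 1.5, 0.25, 0.5, 0.5, 0.5, 0.5, 0.5, 0.5, 0.5, 0.5]
fence shift mm: backedge 22.125 [ 13.2  23.2  10.8  23.    0.2 -23.5  22.   22.2   0.   24.2  24.2  23.2
  26.   26.8  -1.8   0. ] corr 0.75 [13.0, 10.5, 2.0, 15.0, 2.75, 20.25, 1.0, 0.5, 0.5, 0.75, 0.5, 0.5, 0.5, 0.75, 0.5, 0.5]
fence shift mm: backedge 13.0 [-22.  -20.2 -22.  -22.   28.  -20.5  22.   22.2   0.   24.2  24.2  21.5
  26.   26.8   0.    4.5] corr 5.25 [21.25, 18.0, 18.25, 20.5, 0.0, 20.5, 21.75, 4.75, 5.0, 5.0, 5.5, 5.25, 5.0, 5.25, 5.0, 4.75]
```

View pics/f6.png

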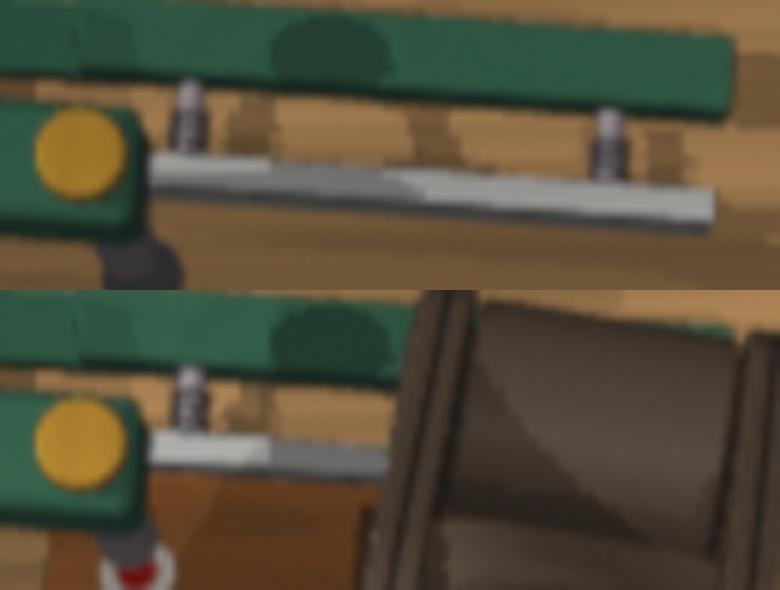

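The picture shows the plank bearing flush on the fence, with the fence shifted about 4.6 mm (≈4.6 N), consistent with the TCP. About 5 mm more is needed.

>>> jog_arm([
  {"dx":0.01,"dy":-0.001,"dz":0.002,"ax":0,"ay":-0.001,"az":0,"gripper":-1},
  {"dx":0.02,"dy":-0.002,"dz":0.004,"ax":0,"ay":-0.002,"az":0,"gripper":-1},
  {"dx":0.03,"dy":-0.0025,"dz":0.004,"ax":0,"ay":-0.003,"az":0,"gripper":-1},
  {"dx":0.04,"dy":-0.003,"dz":0.004,"ax":0,"ay":-0.004,"az":0,"gripper":-1},
  {"dx":0.045,"dy":-0.0035,"dz":0.004,"ax":0,"ay":-0.004,"az":0,"gripper":-1},
  {"dx":0.045,"dy":-0.0035,"dz":0.004,"ax":0,"ay":-0.004,"az":0,"gripper":-1},
  {"dx":0.045,"dy":-0.0035,"dz":0.004,"ax":0,"ay":-0.004,"az":0,"gripper":-1},
])

```text
time: 9.9
eef_pos: [0.619, -0.0025, 0.0723]
tcp_rot: [0.736, 0.677, 0.001, -0.001]
contact_force: [-17.5, 0.9, 15.7]
opening: 0.317
finger_force: 51.8
```

```bash
python3 -c "
from h import *
mark('7');fence('7')"
```

```text
t 9.9 tcp [ 0.619  -0.0025  0.0723] yaw -0.0824 F [-17.5   0.9  15.7] M [-0.    3.09 -0.02]
top area 50.0 mark [0.6255 0.1556 0.02  ] in tool-yaw frame [-0.0065  0.158 ] pred [0.6322 0.157  0.02  ]
side small
fence shift mm: backedge 4.125 [-17.8 -16.2 -17.  -17.2   1.2 -23.5  24.5  22.2   0.   24.2  24.2  23.2
  26.   26.8  -0.5   7. ] corr 8.375 [22.25, 21.5, 17.75, 8.75, 2.75, 22.25, 8.25, 8.5, 8.25, 7.5, 8.0, 8.5, 8.25, 8.5, 8.25, 7.5]
```

>>> jog_arm([
  {"dx":0.007,"dy":0.002,"dz":0.002,"ax":0,"ay":-0.001,"az":0,"gripper":-1},
  {"dx":0.015,"dy":0.004,"dz":0.004,"ax":0,"ay":-0.002,"az":0,"gripper":-1},
  {"dx":0.015,"dy":0.004,"dz":0.004,"ax":0,"ay":-0.002,"az":0,"gripper":-1},
  {"dx":0.015,"dy":0.004,"dz":0.004,"ax":0,"ay":-0.002,"az":0,"gripper":-1},
  {"dx":0.015,"dy":0.004,"dz":0.004,"ax":0,"ay":-0.002,"az":0,"gripper":-1},
])

```text
time: 10.5
eef_pos: [0.6202, -0.0025, 0.0722]
tcp_rot: [0.736, 0.677, 0.001, 0.0]
contact_force: [-18.9, -1.1, 14.6]
opening: 0.318
finger_force: 51.8
```

```bash
python3 -c "
from h import *
mark('8');fence('8')
f=cv2.imread('pics/top8.png');cv2.imwrite('pics/f8.png',cv2.resize(f[180:240,220:350],None,fx=6,fy=6,interpolation=2))"
```

```text
t 10.5 tcp [ 0.6202 -0.0025  0.0722] yaw -0.0822 F [-18.9  -1.1  14.6] M [-0.23  3.26  0.03]
top area 43.0 mark [0.6267 0.1546 0.02  ] in tool-yaw frame [-0.0064  0.1572] pred [0.6333 0.1569 0.02  ]
side small
fence shift mm: backedge 8.0 [-17.8 -16.2 -17.  -17.2   8.2 -23.5   7.8  22.2   0.   24.2  24.2  23.2
  26.   26.8  -1.8   9.8] corr 9.375 [22.25, 22.25, 19.5, 22.0, 0.0, 0.0, 10.0, 9.25, 9.25, 9.0, 9.5, 10.0, 9.25, 9.5, 9.25, 9.25]
```

View pics/f8.png

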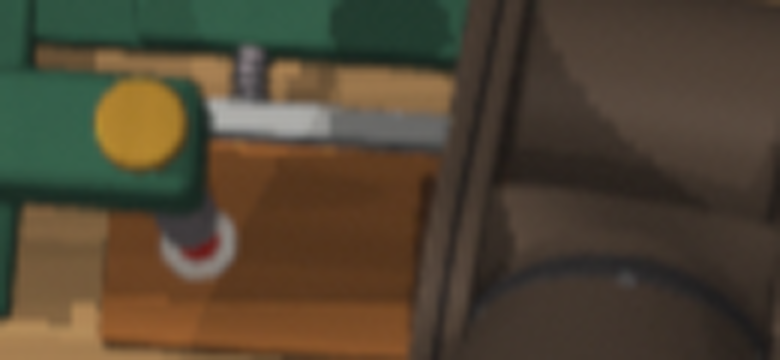

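The disc is seen with its centre at about crop (198,243), the punch overlapping its far side. Converting that to a press-frame offset.

```bash
python3 - <<'E'
from h import *
c=dict(np.load("top8.npz"))
w=plane(c,[[252.67,220.1]],.02)[0,:2]; print("disc",w,"rel press",(w-O)@X*1000,(w-O)@Y*1000)
s=get_state();p=s["eef_pos"][:2]+(-.0015)*X+.160*Y; print("by tcp",(p-O)@X*1000,(p-O)@Y*1000)
print("px of punch tip, ram foot, mark nominal",proj(c,[[*O,.038],[*O,.056],[*O,.02]]))
# plank left end edge (stand y=+130) and fit of white disc's circle
hsv=cv2.cvtColor(c["frame"],cv2.COLOR_BGR2HSV)
m=cv2.inRange(hsv,(0,0,110),(180,80,255));k=np.zeros_like(m);k[215:232,243:263]=255
q=np.vstack(cv2.findContours(m&k,0,1)[0]).reshape(-1,2); (u,v),r=cv2.minEnclosingCircle(q); w=plane(c,[[u,v]],.02)[0,:2];print("circ",u,v,r,(w-O)@X*1000,(w-O)@Y*1000)
E
```

```text
disc [0.63117643 0.15706461] rel press -1.3092675663583484 -0.7646556345253934
by tcp -0.7264042917220965 -0.7450351362764438
px of punch tip, ram foot, mark nominal [[251.6343759  218.01559082]
 [250.86410087 216.47941207]
 [252.38334389 219.50911616]]
circ 252.72727966308594 220.0 6.066530704498291 -1.0706585783790818 -0.8741823980699305
```

Three estimates agree: the mark is within about 1.5 mm of the punch, and the fence is at about 9 N. One settle check, then hand in.

>>> jog_arm([
  {"dx":0,"dy":0,"dz":0,"ax":0,"ay":0,"az":0,"gripper":-1},
  {"dx":0,"dy":0,"dz":0,"ax":0,"ay":0,"az":0,"gripper":-1},
  {"dx":0,"dy":0,"dz":0,"ax":0,"ay":0,"az":0,"gripper":-1},
  {"dx":0,"dy":0,"dz":0,"ax":0,"ay":0,"az":0,"gripper":-1},
  {"dx":0,"dy":0,"dz":0,"ax":0,"ay":0,"az":0,"gripper":-1},
])

```text
time: 11.1
eef_pos: [0.6202, -0.0026, 0.0722]
tcp_rot: [0.736, 0.677, 0.001, 0.0]
contact_force: [-17.8, -0.8, 15.7]
opening: 0.319
finger_force: 51.8
```

```bash
python3 -c "
from h import *
mark('9');fence('9');s=get_state();p=s['eef_pos'][:2]+(-.0015)*X+.160*Y; r=(p-O)@np.c_[X,Y]*1000; print(r)
if abs(r[0])<2.5 and abs(r[1])<2: print(job.sign_off())"
```

```text
t 11.1 tcp [ 0.6202 -0.0026  0.0722] yaw -0.0823 F [-17.8  -0.8  15.7] M [-0.23  3.28 -0.02]
top area 43.5 mark [0.6267 0.1548 0.02  ] in tool-yaw frame [-0.0064  0.1574] pred [0.6333 0.1569 0.02  ]
side small
fence shift mm: backedge 8.75 [-17.8 -15.5 -17.  -17.2  11.  -21.5   7.8  22.2   0.   24.2  24.2  23.2
  26.   26.8  -1.8   9.8] corr 9.375 [22.25, 21.25, 12.25, 22.0, 0.0, 0.0, 10.0, 9.25, 9.25, 9.0, 9.5, 9.75, 9.25, 9.5, 9.25, 9.25]
[-0.73833731 -0.72025605]
the job is handed in; nothing more can be done
None
```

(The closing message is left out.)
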